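# Close the tub on the bench scale and hold it up level

## Robot

A 7-joint arm with a two-finger parallel gripper is mounted at the origin on the work surface. World frame = base frame: x ahead of the robot, y to its left, z up, the work surface at z = 0. Lengths are in mm, angles in rad, forces in N, time in s.
With the tool pointing down it reaches from about 400 to 875 mm from the base axis. Payload 4.4 kg.
Tool frame: the origin (TCP) lies at the very end of the fingers, on their centre line; the grasp point (between the pads) lies 19 mm behind it; z points along the fingers, y is the line along which they close (so a half turn about z gives the same grasp; the last joint's range is limited). The gripper opens to 85 mm and grips with 20 to 120 N. Pads are 22 mm wide; open, the fingers measure 114 mm over their backs; the gripper's body (76 mm by 85 mm) begins 54 mm behind the grasp point. The pads swing forward as they close: fully open they stand 13 mm farther back than shut.
Start: joints at [1.087, 0.628, 0.038, 1.517, -0.027, 0.996, -0.02], TCP at [263.766, -594.092, 231.313] pointing down, gripper open.
Joint ranges: [-3.06, 3.06], [-0.37, 2.12], [-1.25, 1.32], [0.18, 2.47], [-1.1, 4.24], [0.23, 1.98], [-2.94, 2.94]. Speed limits (rad/s): [2.57, 2.57, 3.14, 3.14, 3.14, 3.14, 3.14].

## Interface

Orientations are given as [roll, pitch, yaw] about the fixed x, y, z axes, in that order (R = Rz(yaw) Ry(pitch) Rx(roll)).
In Python, from cell import status, get_image, ctrl, models gives the robot as it stands.
- The arm moves only by the shell command python3 -m handwheel 'ROWS' [OPENING]. ROWS is JSON, a list of rows, each an object with "delta_pos": the shift along the world's x, y, z in cm, a list of three; "yaw": the turn about the world's z in rad. A call has 1 to 10 rows; each row shifts and turns the commanded pose from where the row before left it; what a row does not reach is not made up. A row lasts 1/12 s, in which the tool goes at most 41.7 mm and 7.16 degrees, less where a joint would pass 70% of its speed; a pose out of reach is approached as far as the arm can. A call is refused whole if a number of a shift passes 4.17 or a number of a turn 0.125, either way. A call with a gripper value outside its range is refused whole. OPENING is the opening, from -1 (shut) to 1 (fully open), set as the call begins (- or left out, the last holds). The fingers move at their own pace and stop on an object; the grip force is fixed at half the most. Time passes only in rows, so rows that do not move let the fingers close. It gives the time, the measured TCP pose, the force, the opening and the grip force at its end, in the units of the state.
- status.read_state(): the state, without advancing time (a new reading comes with each control period).
- get_image(name): name is "scene" or "top"; returns a dict with "color" (384x512x3 uint8, red, green, blue), "z_map" (384x512 float32, mm along the optical axis (not along the pixel's ray), 0 where there is no reading), "fx", "fy", "cx", "cy" (pixels), "position" and "rotation" of the camera in the world. Camera axes: x right, y up, looking along -z (the intrinsics and any distortion apply to the point x, -y, -z); pixel columns grow to the right and rows downward; lengths in mm; the calibration is good to about 2 mm. A picture is of the moment at which its call begins.
- ctrl.finish_job(): hands the job in; it is judged then, once.
Trained networks look in a picture, given as the dict that the camera call returned (one of the last four; its "shot" number tells which), for a name from the list of things; names that differ only in an ending like _2 or _b are one class to them, and where a whole thing is asked for, a point or a joint stands for the part that bears it (a point fixed in the world has none). Each returns a list of dicts, best first, with "score" (0 to 1); they miss things now and then, are a little off and sometimes report something else, mostly with a low value. They report only what shows in the picture. A call takes as long as a camera call. They do not tell look-alikes from the thing itself.
- models.boxes_of(picture, name): "rect" ([left, top, right, bottom] in pixels, round what is visible of it).
The state is a dict: "clock": time; "qpos": joint angles; "qd": joint speeds; "tau": joint torques, N m; "eef_pos": TCP position; "tool_rot": TCP orientation; "force": force on the tool from outside, world axes, zero at the start; "torque": the same for the moment, N m; "width": finger opening in mm; "gripper_force": force on a finger pad.
Only numpy, scipy, OpenCV 4.12 (cv2) and the standard library are available. Lean on these libraries where they do the work, as an engineer would, in place of code of your own. Each camera call takes 0.05 s, during which the arm holds its last target. There are 200 camera calls.

## Task

The open tub of nuts is standing on the bench scale: put its own small round lid on so that it sits fully home and level, let go of the lid, then take the closed tub by its body, lift it straight up until its bottom is about 10 cm clear of the scale, and keep it there, level and still, so that I can zero the scale. Finish while still holding the tub in the air; don't put it down. Be gentle, don't lean hard on the scale or tip the tub, and leave everything else on the bench where it is.

Things in the scene. Friction and masses are not known exactly. Their poses are not given: they have to be found in the camera images.
- tub: Open round aluminium tub, straight sides, no handle: outside diameter 60 mm, height 80 mm, wall 4 mm (mouth 52 mm), 0.2 to 0.45 kg with the nuts on its floor. Stands loose on the scale's platform. Origin: centre of its underside, z up along its axis; rim at z = 80 mm. Can be gripped from above across its 60 mm sides, also with the lid on.
- lid: The tub's lid, smaller of two aluminium lids on the bench, 50 g, knob up: plate 59 mm wide, z = 7 to 11 mm; boss below it 46 mm wide, tapered to 40, 3 mm play all round in the tub's mouth; black cylindrical knob 16 mm wide, z = 11 to 29 mm. Origin: centre of the boss's underside, z up. Fully home, the plate rests on the rim, lid origin 73 mm above the tub's, knob top 22 mm above the rim.
- scale: Flat bench scale, fixed to the bench, 170 x 130 mm, 40 mm high, grey body 30 mm high with a steel platform 115 x 115 mm on it; the display is at its own -x end. Origin: centre of the underside, z up. It gives way to overload above 45 N.
- scale_top (a point): Centre of the top of the scale's steel platform, 40 mm above the bench, 22 mm from the scale's origin along its own x.
- large_lid: Bystander: the larger aluminium lid, 90 mm diameter, of the same shape, knob up to z = 29 mm; belongs to another pot and does not fit the tub. Origin: centre of its underside.
- tray: Bystander: open blue small-parts tray, 150 x 110 mm, 45 mm high. Origin: centre of its underside.
- screwdriver: Bystander: screwdriver with red handle, 200 mm long, lying along its own x. Origin near its middle.
- carton: Bystander: closed cardboard box 110 x 85 mm, 65 mm high. Origin: centre of its underside.
- spool: Bystander: metal spool, 60 mm diameter, 46 mm high. Origin: centre of its underside.
- wrench: Bystander: steel wrench, 140 mm long, lying along its own x. Origin near its middle.
- mug: Bystander: white mug, 80 mm diameter, 90 mm high. Origin: centre of its underside.
Not all that is in view belongs to the job. What is shaped like the tub but orange, purple or yellow is not meant.

How it is judged (in metres and radians):
On the way:
1. the lid is fully home and level on the tub, let go, while the tub stands on the scale (z of lid in the frame of tub between 0.0705 and 0.0755 m and angle between the z axis of lid and the z axis of tub, either way round below 0.06 rad and angle between lid's own z axis and vertical below 0.2 rad and horizontal distance between lid and tub below 0.015 m and contact force between the fingers and lid below 0.1 N and contact force between tub and scale above 0.5 N), for 0.2 s.
At the end, for the whole second after the job is handed in: Tub held in the fingers, 70 to 160 mm above the scale's platform, within 100 mm sideways of its centre, touching no scale, tilt below 0.1 rad, still (15 mm/s, 0.15 rad/s); lid home on it (height within 2.5 mm, 0.06 rad); every bystander within 40 mm of its start (z of lid in the frame of tub between 0.0705 and 0.0755 m and angle between the z axis of lid and the z axis of tub, either way round below 0.06 rad and angle between lid's own z axis and vertical below 0.2 rad and horizontal distance between lid and tub below 0.015 m and z of tub in the frame of scale_top between 0.07 and 0.16 m and horizontal distance between tub and scale_top below 0.1 m and angle between tub's own z axis and vertical below 0.1 rad and linear speed of tub below 0.015 m/s and angular speed of tub below 0.15 rad/s and contact force between the fingers and tub above 2 N and contact force between tub and scale below 0.05 N and distance of each of large_lid, tray, screwdriver, carton, spool, wrench, mug from where it was at the start of the episode below 0.04 m); the arm keeps its last pose, push and grip.
It fails at once if the tub is tipped by more than 0.35 rad (angle between tub's own z axis and vertical above 0.35 rad).
It fails at once if more than 45 N on the scale (contact force between scale and anything else above 45 N).
It fails at once if a bystander is shifted by more than 40 mm (distance of any of large_lid, tray, screwdriver, carton, spool, wrench, mug from where it was at the start of the episode above 0.04 m).
It also fails if it takes over 50 s, if anything falls off the work surface, if the arm or the gripper's body presses on something with over 40 N, if the wrist force passes 120 N, or if a joint passes its speed limit or range.

## Working session

There is one attempt and no reset: what is moved stays moved. The work goes in short steps, Python scripts to look and compute and a shell command to move; the robot and the scene stay as the last step left them, time stands still between calls to the robot, and variables do not carry over. Pictures are saved under pics/ and viewed, at most 10 in all, crops included, and the job is handed in when it is done.

```bash
mkdir -p pics; cat > h.py <<'E'
import numpy as np, cv2
from cell import status, get_image, ctrl, models
def cloud(p):
    z=p["z_map"]; v,u=np.mgrid[:z.shape[0],:z.shape[1]]
    c=np.stack([(u-p["cx"])/p["fx"]*z,-(v-p["cy"])/p["fy"]*z,-z],-1)
    w=c@np.array(p["rotation"]).T+np.array(p["position"]); w[z==0]=np.nan
    return w
def save(n,img): cv2.imwrite("pics/"+n,img[:,:,::-1])
E
python3 - <<'E'
from h import *
ims=[]
for n in("scene","top"):
    p=get_image(n); ims.append(p["color"]); print(n,{k:p[k] for k in p if k not in("color","z_map")})
    w=cloud(p); np.savez(n,w=w,c=p["color"])
    for o in("tub","lid","scale","large_lid","spool","mug"):
        for b in models.boxes_of(p,o)[:4]:
            l,t,r,bt=map(int,b["rect"]); q=w[t:bt,l:r].reshape(-1,3); print(o,round(b["score"],2),[l,t,r,bt],np.round(w[(t+bt)//2,(l+r)//2]))
    save(n+".png",cv2.resize(p["color"],(800,600)))
print(status.read_state())
E
```

```text
scene {'fx': 473.08269352374253, 'fy': 473.08269352374253, 'cx': 247.8653008883791, 'cy': 187.90629121356696, 'position': array([1479.03368491, -690.61511267,  914.02170644]), 'rotation': array([0.92340991, 0.01937699, 0.97762071]), 'shot': 1}Traceback (most recent call last):
  File "<stdin>", line 5, in <module>
  File "h.py", line 6, in cloud
    w=c@np.array(p["rotation"]).T+np.array(p["position"]); w[z==0]=np.nan
      ~~~~~~~~~~~~~~~~~~~~~~~~~~~^~~~~~~~~~~~~~~~~~~~~~~~
ValueError: operands could not be broadcast together with shapes (384,512) (3,)
```

```bash
sed -i 's/np.array(p\["rotation"\]).T/Rotation.from_euler("xyz",p["rotation"]).as_matrix().T/; 1a from scipy.spatial.transform import Rotation' h.py
python3 - <<'E'
from h import *
for n in("scene","top"):
    p=get_image(n); print(n,{k:p[k] for k in p if k not in("color","z_map")})
    w=cloud(p); np.savez(n,w=w,c=p["color"])
    for o in("tub","lid","scale","large_lid","spool","mug"):
        for b in models.boxes_of(p,o)[:4]:
            l,t,r,bt=map(int,b["rect"]); print(o,round(b["score"],2),[l,t,r,bt],np.round(w[(t+bt)//2,(l+r)//2]))
    save(n+".png",cv2.resize(p["color"],(800,600)))
print(status.read_state())
E
```

```text
scene {'fx': 473.08269352374253, 'fy': 473.08269352374253, 'cx': 247.8653008883791, 'cy': 187.90629121356696, 'position': array([1479.03368491, -690.61511267,  914.02170644]), 'rotation': array([0.92340991, 0.01937699, 0.97762071]), 'shot': 2}
tub 0.81 [253, 194, 269, 226] [ 641. -101.   61.]
tub 0.76 [255, 215, 280, 249] [ 730. -144.   67.]
tub 0.69 [192, 187, 214, 220] [ 572. -245.  108.]
tub 0.56 [139, 204, 164, 238] [ 513. -378.   68.]
lid 0.63 [282, 198, 301, 212] [628.  18.  14.]
scale 0.75 [168, 196, 236, 240] [ 568. -251.   55.]
large_lid 0.88 [244, 177, 275, 195] [501. -10.  20.]
spool 0.88 [225, 239, 250, 268] [ 729. -239.   43.]
spool 0.64 [353, 167, 398, 208] [752. 234.  64.]
mug 0.58 [88, 193, 125, 233] [ 418. -469.   76.]
top {'fx': 422.02954906709044, 'fy': 422.02954906709044, 'cx': 260.11014386863883, 'cy': 190.3539931283789, 'position': array([ 479.23001346,  -82.51149975, 1177.0864707 ]), 'rotation': array([ 0.04986014, -0.01896228, -1.5840959 ]), 'shot': 3}
tub 0.96 [296, 172, 321, 197] [ 550. -233.   53.]
tub 0.87 [345, 195, 375, 220] [ 487. -381.   14.]
tub 0.84 
[... 359 characters left out ...]
 'qpos': array([ 1.08722389,  0.62837562,  0.03852677,  1.51737716, -0.02701734,
        0.99626629, -0.01998209]), 'qd': array([-5.14429483e-04, -1.14999954e-05, -4.61556432e-04, -6.92885890e-04,
       -1.02311128e-03,  8.49738631e-04,  4.90929779e-05]), 'tau': array([ 3.25812543e-04, -5.63180172e+01,  1.22499984e+00, -1.93771201e+01,
        1.07002625e-02,  1.42705732e-03,  2.47373002e-07]), 'eef_pos': array([ 263.75422047, -594.12709851,  231.33704917]), 'tool_rot': array([ 3.14150086e+00, -3.84597617e-05,  4.17734772e-01]), 'force': array([ 0.77687782, -0.40320679,  0.28947664]), 'torque': array([ 0.02649618, -0.00137669, -0.03612954]), 'gripper_force': 0.0, 'width': 85.38465932958374}
```

View pics/top.png

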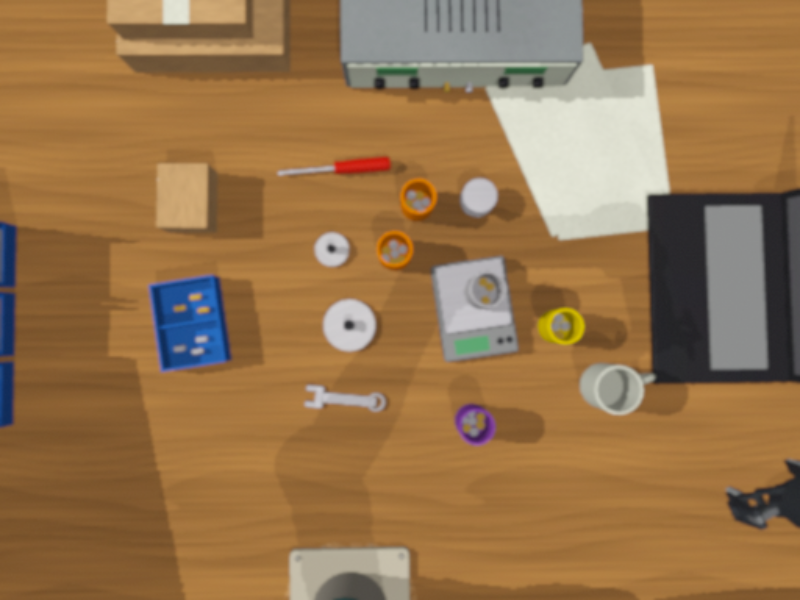

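View pics/scene.png

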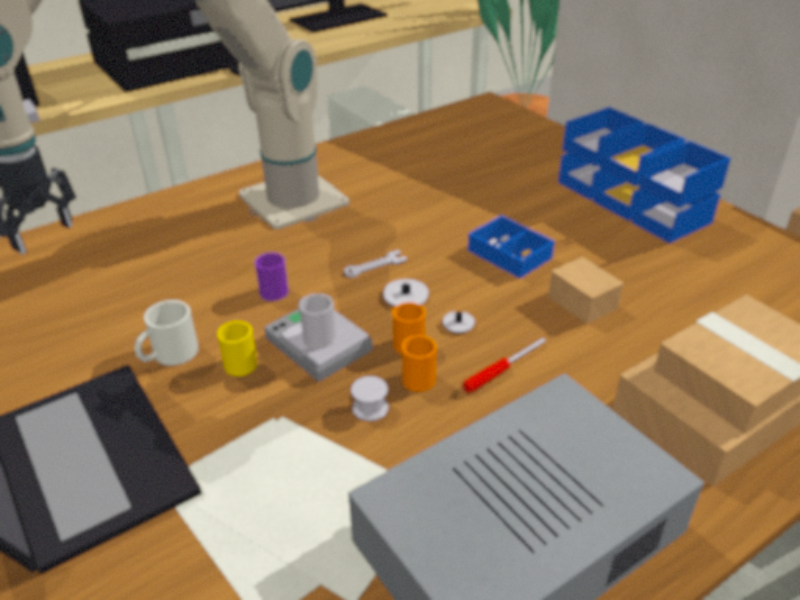

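Tub candidates (top picture, 800x600): grey on scale (486,290), orange (418,197) and (395,249), yellow (562,326), purple (474,424). Lid candidates: small (332,249), large (349,325). I choose the grey tub on the scale and the small lid, and check both in one crop.

```bash
python3 - <<'E'
from h import *
from scipy.optimize import least_squares
def circ(q):
    f=least_squares(lambda a:np.hypot(q[:,0]-a[0],q[:,1]-a[1])-a[2],[*q[:,:2].mean(0),30],loss="soft_l1",f_scale=1.)
    return f.x
T=np.load("top.npz"); c=T["c"]
a=cv2.resize(c[135:235,265:345],(400,500),interpolation=3); b=cv2.resize(c[135:235,195:275],(400,500),interpolation=3)
save("crop.png",np.hstack([b,a]))
for n in("scene","top"):
    D=np.load(n+".npz"); w=D["w"].reshape(-1,3); col=D["c"].reshape(-1,3).astype(int)
    for name,x,y,R,z0,z1 in(("plate",627,20,45,6,16),("knob",627,20,25,20,40),("tubrim",567,-238,50,105,135),("platform",565,-235,90,33,47),("bench",627,80,40,-20,20),("lplate",495,-1,60,6,16)):
        m=(np.hypot(w[:,0]-x,w[:,1]-y)<R)&(w[:,2]>z0)&(w[:,2]<z1); q=w[m]
        if len(q)<4: print(n,name,len(q));continue
        hull=cv2.convexHull(q[:,:2].astype(np.float32))
        print(n,name,len(q),"med",np.round(np.median(q,0),1),"min",np.round(q.min(0)),"max",np.round(q.max(0)),"enc",np.round(cv2.minEnclosingCircle(hull)[0],1),round(cv2.minEnclosingCircle(hull)[1],1), "rect",cv2.minAreaRect(hull) if name=="platform" else np.round(circ(hull[:,0]),1))
E
```

```text
scene plate 175 med [631.2  21.7  10.2] min [596.  -4.   6.] max [655.  56.  16.] enc [626.7  26.8] 31.4 rect [626.   26.   29.5]
scene knob 21 med [629.1  25.3  28.2] min [620.  17.  21.] max [634.  32.  31.] enc [626.7  24.4] 9.4 rect [627.2  24.4   8.2]
scene tubrim 193 med [ 550.3 -236.6  113.4] min [ 518. -264.  105.] max [ 577. -205.  122.] enc [ 547.7 -233.5] 31.1 rect [ 546.7 -234.3   29.6]
scene platform 673 med [ 566.6 -231.3   38.5] min [ 483. -286.   33.] max [ 606. -156.   47.] enc [ 542.4 -222.2] 78.4 rect ((539.996337890625, -220.31375122070312), (118.85694885253906, 118.42888641357422), 8.542326927185059)
scene bench 303 med [629.9  82.6  -0.8] min [588.  41.  -6.] max [666. 119.  13.] enc [626.9  80. ] 39.8 rect [627.1  80.1  39.1]
scene lplate 312 med [494.2  -5.   10. ] min [446. -49.   6.] max [536.  44.  16.] enc [492.9  -3.7] 48.0 rect [490.8  -2.9  45.2]
top plate 310 med [623.1  26.4  12.2] min [590. -17.   6.] max [660.  55.  16.] enc [626.6  15.5] 39.6 rect [624.3  16.4  37.1]
top knob 29 med [623.8  25.3  28.9] min [618.  19.  24.] max [632.  34.  34.] enc [623.9  26. ] 8.1 rect [624.   25.9   7.6]
top tubrim 131 med [ 547.2 -240.3  120.5] min [ 518. -264.  105.] max [ 571. -205.  126.] enc [ 544.1 -234.7] 30.0 rect [ 544.2 -234.4   29.4]
top platform 1294 med [ 531.2 -208.9   41.3] min [ 476. -289.   33.] max [ 603. -154.   47.] enc [ 541.  -221.1] 81.1 rect ((536.5712890625, -221.274658203125), (127.10957336425781, 123.82850646972656), 8.880677223205566)
top bench 638 med [627.2  80.7   1.7] min [588.  40.  -5.] max [667. 120.  18.] enc [627.  80.] 40.0 rect [627.1  80.1  39.7]
top lplate 761 med [490.   -4.9  12.2] min [446. -57.   6.] max [551.  48.  16.] enc [497.1  -3.5] 55.0 rect [498.3  -1.1  52.9]
```

View pics/crop.png

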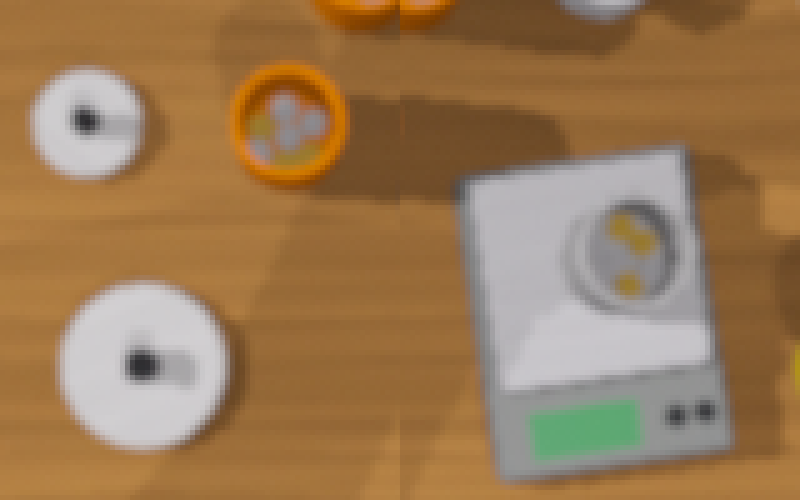

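The crop shows the small white lid with black knob at (87,120) on the left. On the right is the grey tub with nuts on the scale at (628,255), which confirms the choice. Lid is at about (625.5,25), tub at about (545.5,-234.5), rim z about 120.

```bash
python3 -m handwheel '[{"delta_pos":[2,3.4,0],"yaw":0},{"delta_pos":[2,3.4,0],"yaw":0},{"delta_pos":[2,3.4,0],"yaw":0},{"delta_pos":[2,3.4,0],"yaw":0},{"delta_pos":[2,3.4,0],"yaw":0},{"delta_pos":[2,3.4,0],"yaw":0},{"delta_pos":[2,3.4,0],"yaw":0},{"delta_pos":[2,3.4,0],"yaw":0},{"delta_pos":[2,3.4,0],"yaw":0},{"delta_pos":[2,3.4,0],"yaw":0}]' 1
python3 -m handwheel '[{"delta_pos":[2,3.4,-1],"yaw":0},{"delta_pos":[2,3.4,-1],"yaw":0},{"delta_pos":[2,3.4,-1],"yaw":0},{"delta_pos":[2,3.4,-1],"yaw":0},{"delta_pos":[2,3.4,-1],"yaw":0},{"delta_pos":[2,3.4,-1],"yaw":0},{"delta_pos":[1.5,3,-1],"yaw":0},{"delta_pos":[0,0,0],"yaw":0},{"delta_pos":[0,0,0],"yaw":0}]'
```

```text
clock: 1.58
eef_pos: [464.5, -252.4, 231.6]
tool_rot: [3.141, -0.0, 0.418]
force: [1.1, 0.9, 0.1]
width: 85.5
gripper_force: 0.0
clock: 2.33
eef_pos: [599.0, -16.9, 160.4]
tool_rot: [-3.14, 0.0, 0.423]
force: [0.7, -0.4, 0.4]
width: 85.6
gripper_force: 0.0
```

```bash
python3 -m handwheel '[{"delta_pos":[0.9,1.4,-2],"yaw":0},{"delta_pos":[0.9,1.4,-2],"yaw":0},{"delta_pos":[0.85,1.4,-2],"yaw":0},{"delta_pos":[0,0,-2],"yaw":0},{"delta_pos":[0,0,-2],"yaw":0},{"delta_pos":[0,0,-1.5],"yaw":0},{"delta_pos":[0,0,0],"yaw":0},{"delta_pos":[0,0,0],"yaw":0},{"delta_pos":[0,0,0],"yaw":0},{"delta_pos":[0,0,0],"yaw":0}]' 0
python3 - <<'E'
from h import *
p=get_image("scene"); save("g1.png",cv2.resize(p["color"][140:260,220:380],(800,600),interpolation=3))
E
```

```text
clock: 3.17
eef_pos: [626.3, 21.2, 47.9]
tool_rot: [3.14, -0.002, 0.417]
force: [0.1, -0.1, -0.3]
width: 42.6
gripper_force: 0.0
```

View pics/g1.png

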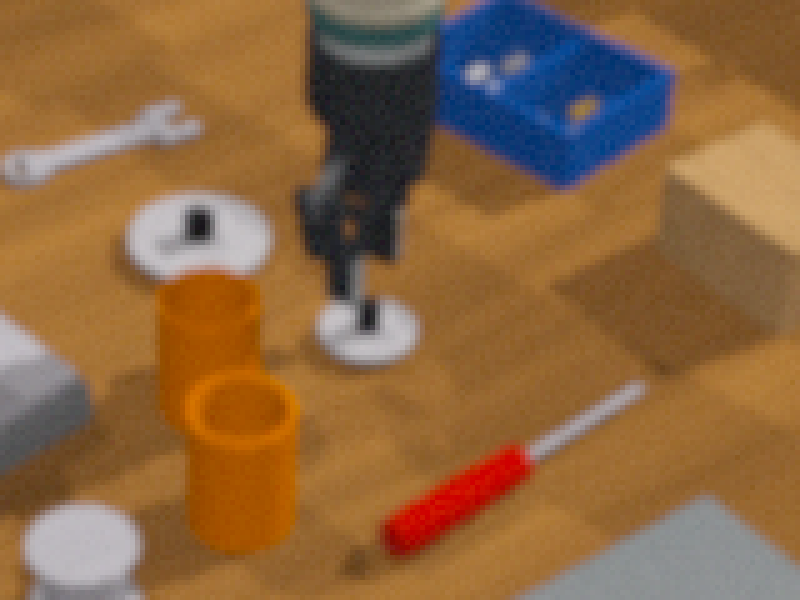

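The picture shows the half-open fingers just above the small lid's knob (367,315), with the large lid's knob at (198,222) well clear.

```bash
python3 -m handwheel '[{"delta_pos":[0,0.35,-1],"yaw":0},{"delta_pos":[0,0,-1],"yaw":0},{"delta_pos":[0,0,-0.7],"yaw":0},{"delta_pos":[0,0,-0.4],"yaw":0},{"delta_pos":[0,0,-0.2],"yaw":0},{"delta_pos":[0,0,0],"yaw":0},{"delta_pos":[0,0,0],"yaw":0}]' 
python3 -m handwheel '[{"delta_pos":[0,0,0],"yaw":0},{"delta_pos":[0,0,0],"yaw":0},{"delta_pos":[0,0,0],"yaw":0},{"delta_pos":[0,0,0],"yaw":0},{"delta_pos":[0,0,0],"yaw":0},{"delta_pos":[0,0,0],"yaw":0}]' -1
```

```text
clock: 3.8
eef_pos: [625.3, 25.3, 13.1]
tool_rot: [3.142, 0.0, 0.418]
force: [0.1, 0.9, -0.5]
width: 42.5
gripper_force: 0.0
clock: 4.3
eef_pos: [625.6, 25.4, 13.9]
tool_rot: [3.141, -0.001, 0.418]
force: [-0.9, -0.4, 6.6]
width: 13.1
gripper_force: 58.7
```

```bash
python3 -m handwheel '[{"delta_pos":[0,0,0.5],"yaw":0},{"delta_pos":[0,0,1],"yaw":0},{"delta_pos":[0,0,2],"yaw":0},{"delta_pos":[0,0,3],"yaw":0},{"delta_pos":[0,0,3],"yaw":0},{"delta_pos":[0,0,3],"yaw":0},{"delta_pos":[0,0,1],"yaw":0},{"delta_pos":[0,0,0],"yaw":0},{"delta_pos":[0,0,0],"yaw":0},{"delta_pos":[0,0,0],"yaw":0}]'
python3 - <<'E'
from h import *
p=get_image("scene"); save("g2.png",cv2.resize(p["color"][130:220,230:350],(800,600),interpolation=3)); print([(b['rect'],b['score']) for b in models.boxes_of(p,"lid")])
w=cloud(p).reshape(-1,3); c=p["color"].reshape(-1,3).astype(int)
m=(abs(w[:,0]-625)<45)&(abs(w[:,1]-25)<45)&(w[:,2]>110)&(w[:,2]<160)&(c.min(1)>120)
q=w[m]; print(len(q),np.median(q,0),q.min(0),q.max(0))
A=np.c_[q[:,:2],np.ones(len(q))]; print("plane",np.linalg.lstsq(A,q[:,2],rcond=None)[0])
E
```

```text
clock: 5.13
eef_pos: [623.9, 25.4, 146.8]
tool_rot: [-3.141, 0.003, 0.418]
force: [-0.3, 0.3, -1.3]
width: 13.0
gripper_force: 58.5
[([246.0, 177.3, 272.7, 194.9], 0.56), ([283.5, 162.5, 301.5, 175.7], 0.49)]
145 [634.86968986  17.74242376 142.29814369] [593.87423338  -2.80449614 136.42844078] [657.27414819  57.83192307 148.8905322 ]
plane [1.65124034e-02 1.32126801e-03 1.31962236e+02]
```

View pics/g2.png

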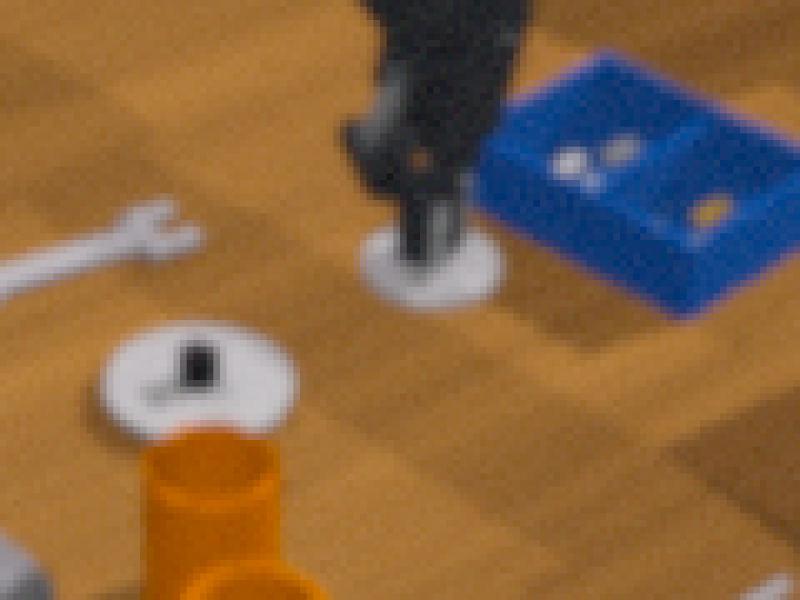

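The picture shows the lid level under the closed fingers at (432,265), lifted clear of the bench. Now I carry it over the tub.

```bash
python3 -m handwheel '[{"delta_pos":[-0.4,-1.3,1],"yaw":0},{"delta_pos":[-0.8,-2.6,1],"yaw":0},{"delta_pos":[-0.8,-2.6,1],"yaw":0},{"delta_pos":[-0.8,-2.6,0.5],"yaw":0},{"delta_pos":[-0.8,-2.6,0],"yaw":0},{"delta_pos":[-0.8,-2.6,0],"yaw":0},{"delta_pos":[-0.8,-2.6,0],"yaw":0},{"delta_pos":[-0.8,-2.6,0],"yaw":0},{"delta_pos":[-0.8,-2.6,0],"yaw":0},{"delta_pos":[-0.8,-2.6,0],"yaw":0}]'
python3 -m handwheel '[{"delta_pos":[-0.35,-1.35,0],"yaw":0},{"delta_pos":[0,0,0],"yaw":0},{"delta_pos":[0,0,0],"yaw":0},{"delta_pos":[0,0,0],"yaw":0},{"delta_pos":[0,0,0],"yaw":0},{"delta_pos":[0,0,0],"yaw":0}]'
python3 - <<'E'
from h import *
from scipy.optimize import least_squares
p=get_image("scene"); s=status.read_state(); print(s["eef_pos"],s["tool_rot"],s["force"])
w=cloud(p); c=p["color"].astype(int); e=s["eef_pos"]
R=Rotation.from_euler("xyz",p["rotation"]).as_matrix()
def proj(P):
    q=(P-p["position"])@R; return np.c_[p["cx"]+p["fx"]*q[:,0]/-q[:,2],p["cy"]-p["fy"]*q[:,1]/-q[:,2]]
print("predicted plate px",proj(np.array([[e[0],e[1],e[2]-3]])),"rim px",proj(np.array([[546,-235,120.]])))
for nm,z0,z1 in(("plate",e[2]-12,e[2]+4),("rim",107,128)):
    m=(np.hypot(w[...,0]-e[0],w[...,1]-e[1])<42)&(w[...,2]>z0)&(w[...,2]<z1)&(c.min(2)>100)
    q=w[m]; h=cv2.convexHull(q[:,:2].astype(np.float32))[:,0]
    f=least_squares(lambda a:np.hypot(h[:,0]-a[0],h[:,1]-a[1])-a[2],[e[0],e[1],29],loss="soft_l1")
    print(nm,len(q),np.median(q,0).round(1),f.x.round(1),"ext mid",(q.min(0)+q.max(0))/2,"ext",q.max(0)-q.min(0))
save("g3.png",cv2.resize(p["color"][125:245,130:290],(800,600),interpolation=3))
E
```

```text
clock: 6.07
eef_pos: [547.7, -223.9, 183.2]
tool_rot: [-3.141, 0.001, 0.417]
force: [1.0, 0.6, -0.3]
width: 13.4
gripper_force: 58.6
clock: 6.57
eef_pos: [546.5, -233.2, 183.3]
tool_rot: [-3.141, -0.001, 0.421]
force: [0.1, 0.3, -0.4]
width: 13.3
gripper_force: 58.6
[ 546.34406532 -233.45942417  183.30343448] [-3.14102179e+00 -4.23575551e-04  4.20188196e-01] [ 0.11276836 -0.23930918 -0.61248245]
predicted plate px [[199.96340892 175.4928023 ]] rim px [[201.17675528 193.46181426]]
plate 168 [ 557.9 -239.7  178.7] [ 548.  -233.7   29.3] ext mid [ 548.21860057 -233.43970363  179.78724099] ext [61.16913955 57.84607251 13.84776945]
rim 182 [ 550.5 -234.8  114.7] [ 546.4 -234.3   30.4] ext mid [ 545.4515386  -234.59913682  114.20249841] ext [64.75196979 59.88402446 14.39336579]
```

View pics/g3.png

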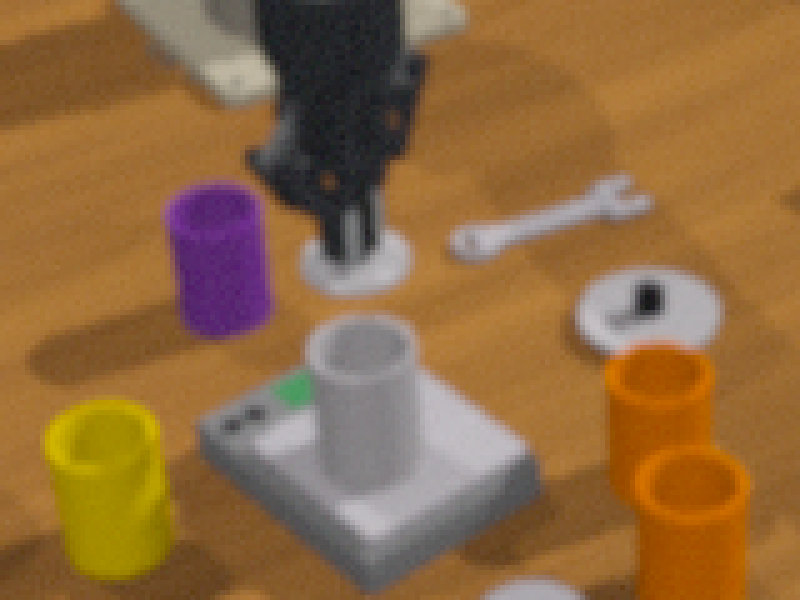

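The picture shows the lid at (356,262), centred above the tub's mouth at (363,343), with yellow, purple and orange clear. Descending; seating is expected at TCP z of about 127.

```bash
python3 -m handwheel '[{"delta_pos":[-0.07,-0.13,-1],"yaw":0},{"delta_pos":[0,0,-1.5],"yaw":0},{"delta_pos":[0,0,-1],"yaw":0},{"delta_pos":[0,0,-0.7],"yaw":0},{"delta_pos":[0,0,-0.3],"yaw":0},{"delta_pos":[0,0,-0.2],"yaw":0},{"delta_pos":[0,0,0],"yaw":0},{"delta_pos":[0,0,0],"yaw":0}]'
python3 -m handwheel '[{"delta_pos":[0,0,-0.1],"yaw":0},{"delta_pos":[0,0,-0.1],"yaw":0},{"delta_pos":[0,0,-0.1],"yaw":0},{"delta_pos":[0,0,0],"yaw":0},{"delta_pos":[0,0,0],"yaw":0}]'
```

```text
clock: 7.28
eef_pos: [545.4, -236.5, 136.6]
tool_rot: [3.141, -0.001, 0.418]
force: [0.5, 0.5, 0.1]
width: 13.0
gripper_force: 58.6
clock: 7.7
eef_pos: [545.1, -236.4, 133.3]
tool_rot: [3.142, -0.0, 0.418]
force: [-0.5, -0.4, 0.2]
width: 13.4
gripper_force: 58.6
```

```bash
python3 -m handwheel '[{"delta_pos":[0.03,0.13,0],"yaw":0},{"delta_pos":[0,0,-0.1],"yaw":0},{"delta_pos":[0,0,-0.1],"yaw":0},{"delta_pos":[0,0,-0.1],"yaw":0},{"delta_pos":[0,0,0],"yaw":0},{"delta_pos":[0,0,0],"yaw":0}]'
python3 -m handwheel '[{"delta_pos":[0,0,-0.1],"yaw":0},{"delta_pos":[0,0,-0.1],"yaw":0},{"delta_pos":[0,0,0],"yaw":0},{"delta_pos":[0,0,0],"yaw":0}]'
```

```text
clock: 8.2
eef_pos: [545.3, -235.1, 130.2]
tool_rot: [-3.141, 0.0, 0.418]
force: [0.1, -0.2, -0.2]
width: 13.2
gripper_force: 58.6
clock: 8.53
eef_pos: [545.3, -235.1, 128.2]
tool_rot: [-3.141, 0.0, 0.418]
force: [0.1, -0.3, 0.4]
width: 13.3
gripper_force: 58.6
```

Boss is in with no force. On to contact.

```bash
python3 -m handwheel '[{"delta_pos":[0,0,-0.05],"yaw":0},{"delta_pos":[0,0,-0.05],"yaw":0},{"delta_pos":[0,0,0],"yaw":0},{"delta_pos":[0,0,0],"yaw":0}]'
python3 -m handwheel '[{"delta_pos":[0,0,-0.03],"yaw":0},{"delta_pos":[0,0,0],"yaw":0},{"delta_pos":[0,0,0],"yaw":0}]'
```

```text
clock: 8.87
eef_pos: [545.3, -235.1, 127.3]
tool_rot: [-3.142, -0.0, 0.418]
force: [-1.0, -0.1, 0.7]
width: 13.0
gripper_force: 58.6
clock: 9.12
eef_pos: [545.3, -235.1, 127.0]
tool_rot: [-3.142, -0.0, 0.418]
force: [-0.1, -1.0, 0.1]
width: 13.9
gripper_force: 58.6
```

```bash
python3 -m handwheel '[{"delta_pos":[0,0,-0.05],"yaw":0},{"delta_pos":[0,0,0],"yaw":0},{"delta_pos":[0,0,0],"yaw":0}]'
python3 -m handwheel '[{"delta_pos":[0,0,-0.03],"yaw":0},{"delta_pos":[0,0,0],"yaw":0},{"delta_pos":[0,0,0],"yaw":0}]'
```

```text
clock: 9.37
eef_pos: [545.4, -235.1, 126.9]
tool_rot: [3.141, -0.0, 0.418]
force: [-1.0, 0.6, 3.8]
width: 13.1
gripper_force: 59.0
clock: 9.62
eef_pos: [545.4, -235.2, 126.9]
tool_rot: [3.141, -0.0, 0.418]
force: [-1.4, 0.7, 6.3]
width: 12.9
gripper_force: 59.1
```

Contact came at exactly the predicted height. Release, and lift slightly.

```bash
python3 -m handwheel '[{"delta_pos":[0,0,0],"yaw":0},{"delta_pos":[0,0,0],"yaw":0},{"delta_pos":[0,0,0],"yaw":0},{"delta_pos":[0,0,0],"yaw":0},{"delta_pos":[0,0,0],"yaw":0},{"delta_pos":[0,0,0],"yaw":0}]' 1
python3 -m handwheel '[{"delta_pos":[0,0,1],"yaw":0},{"delta_pos":[0,0,2],"yaw":0},{"delta_pos":[0,0,3],"yaw":0},{"delta_pos":[0,0,2],"yaw":0},{"delta_pos":[0,0,0],"yaw":0},{"delta_pos":[0,0,0],"yaw":0},{"delta_pos":[0,0,0],"yaw":0},{"delta_pos":[0,0,0],"yaw":0}]'
python3 - <<'E'
from h import *
p=get_image("scene"); w=cloud(p); c=p["color"].astype(int)
m=(np.hypot(w[...,0]-545.5,w[...,1]+235)<45)&(w[...,2]>112)&(w[...,2]<129)&(c.min(2)>100)
q=w[m]; print(len(q),q.min(0),q.max(0),np.linalg.lstsq(np.c_[q[:,:2]-[545,-235],np.ones(len(q))],q[:,2],rcond=None)[0])
save("g4.png",cv2.resize(p["color"][135:255,120:280],(800,600),interpolation=3))
E
```

```text
clock: 10.12
eef_pos: [545.3, -235.1, 126.1]
tool_rot: [-3.142, 0.0, 0.418]
force: [0.4, -0.9, -0.2]
width: 83.7
gripper_force: 0.0
clock: 10.78
eef_pos: [544.6, -234.7, 205.3]
tool_rot: [-3.14, 0.001, 0.418]
force: [-0.3, -0.2, 0.3]
width: 85.5
gripper_force: 0.0
245 [ 515.58445399 -264.23245953  112.20011849] [ 577.99650398 -204.71654881  126.96772243] [-5.64141761e-02  2.40490104e-02  1.21612003e+02]
```

View pics/g4.png

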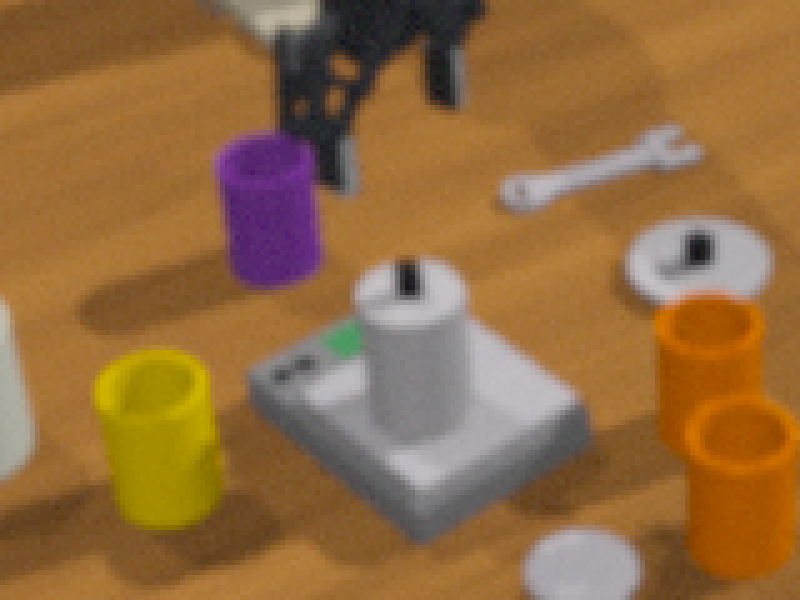

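The picture shows the lid seated flat on the tub (410,290), knob upright, fingers open and clear. Next, down around the body.

```bash
python3 -m handwheel '[{"delta_pos":[0.05,0,-2],"yaw":0},{"delta_pos":[0,0,-2],"yaw":0},{"delta_pos":[0,0,-2],"yaw":0},{"delta_pos":[0,0,-2],"yaw":0},{"delta_pos":[0,0,-2],"yaw":0},{"delta_pos":[0,0,-1.5],"yaw":0},{"delta_pos":[0,0,-1],"yaw":0},{"delta_pos":[0,0,-0.4],"yaw":0},{"delta_pos":[0,0,0],"yaw":0},{"delta_pos":[0,0,0],"yaw":0}]' 1
python3 -m handwheel '[{"delta_pos":[0,0,0],"yaw":0},{"delta_pos":[0,0,0],"yaw":0},{"delta_pos":[0,0,0],"yaw":0},{"delta_pos":[0,0,0],"yaw":0},{"delta_pos":[0,0,0],"yaw":0},{"delta_pos":[0,0,0],"yaw":0}]' -1
```

```text
clock: 11.67
eef_pos: [546.1, -235.2, 77.4]
tool_rot: [3.141, -0.0, 0.418]
force: [0.4, 0.2, 0.1]
width: 85.2
gripper_force: 0.0
clock: 12.17
eef_pos: [546.1, -234.6, 78.7]
tool_rot: [3.142, -0.001, 0.418]
force: [-1.8, 1.8, 6.0]
width: 59.7
gripper_force: 64.0
```

```bash
python3 -m handwheel '[{"delta_pos":[0,0,0.3],"yaw":0},{"delta_pos":[0,0,0.6],"yaw":0},{"delta_pos":[0,0,1],"yaw":0},{"delta_pos":[0,0,1.5],"yaw":0},{"delta_pos":[0,0,1.8],"yaw":0},{"delta_pos":[0,0,1.8],"yaw":0},{"delta_pos":[0,0,1.5],"yaw":0},{"delta_pos":[0,0,1],"yaw":0},{"delta_pos":[0,0,0.6],"yaw":0},{"delta_pos":[0,0,0.3],"yaw":0}]'
python3 -m handwheel '[{"delta_pos":[0,0,0],"yaw":0},{"delta_pos":[0,0,0],"yaw":0},{"delta_pos":[0,0,0],"yaw":0},{"delta_pos":[0,0,0],"yaw":0},{"delta_pos":[0,0,0],"yaw":0},{"delta_pos":[0,0,0],"yaw":0},{"delta_pos":[0,0,0],"yaw":0},{"delta_pos":[0,0,0],"yaw":0},{"delta_pos":[0,0,0],"yaw":0},{"delta_pos":[0,0,0],"yaw":0}]'
python3 - <<'E'
from h import *
p=get_image("scene"); save("g5.png",cv2.resize(p["color"][105:255,110:310],(800,600),interpolation=3))
E
```

```text
clock: 13.0
eef_pos: [546.1, -235.3, 182.2]
tool_rot: [3.141, -0.001, 0.418]
force: [0.5, -0.8, -4.2]
width: 59.9
gripper_force: 65.4
clock: 13.83
eef_pos: [545.9, -235.1, 181.2]
tool_rot: [3.142, -0.0, 0.418]
force: [-0.3, -0.9, -4.1]
width: 59.9
gripper_force: 65.3
```

View pics/g5.png

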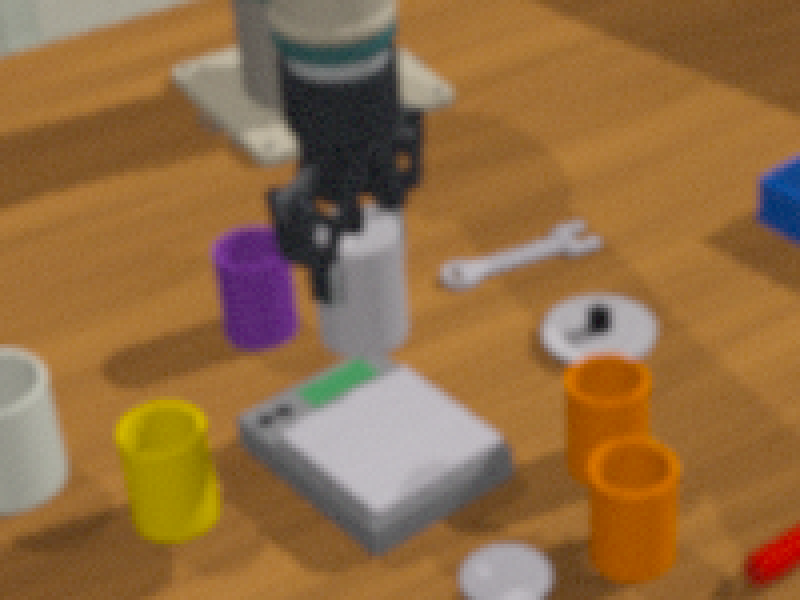

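The closed tub hangs level at (365,280), clear of the scale, lid still on and everything else in place. The load is steady at about 4 N, lifted about 103 mm.

```bash
python3 -c "
from cell import ctrl
print(ctrl.finish_job())"
```

```text
the job is handed in; nothing more can be done
None
```

The tub's own lid is on, fully home and level, and the arm is holding the closed tub still about 10 cm above the scale; nothing else appeared moved in the last picture, and the job is handed in (no verdict came back).

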